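Stop-button check on the mosaic saw

TASK

Do the start-of-shift stop check on the mosaic workshop's bench saw by light pushes of the fingertips, without gripping anything. Press the red mushroom stop on the yellow housing fully in so that it stays down, then push one of its ears sideways to twist the head clockwise (seen from above) until it springs back out, and only then press the blue reset button all the way in and let it come back up. Do not force the stop, do not press the green start button, do not pick up or shift the button boxes, and leave everything else on the bench where it stands.

Things in the scene. Friction and masses are not known exactly. Their poses are not given: they have to be found in the camera images.
- stop_base: yellow housing of the stop, bolted to the bench: 120 x 120 mm, 60 mm tall. Origin at the centre of its underside, z up, turned about the vertical by up to 0.6 rad. The mushroom head stands on its vertical centre axis. The start position of the housing and of the two button boxes varies, and any of the three may be left, middle or right. The stop needs no more than about 10 N anywhere; squeezing or pushing it with over 40 N fails.
- stop_top (a point): centre of the flat top of the red mushroom head: round cap of 48 mm diameter, 24 mm tall, with two ears. With the head out, this point is 106 mm above the bench and the cap's underside 22 mm above the housing; pressed in, both are 10 mm lower. z points up.
- stop_ear_left (a point): middle of the outer half of one red ear, 42 mm from the head's axis (towards +y of the housing) and 14 mm below stop_top. Each ear is a level straight bar, 12 mm thick, 16 mm tall (8 mm above and below this point), sticking out radially from the cap to 52 mm from the axis; outside the 24 mm cap radius there is only air beside the ears, down to the housing's top. It moves with the head.
- stop_ear_right (a point): the same point on the opposite ear (towards -y of the housing).
- stop_press (a joint): how far the mushroom head is pushed in, m: 0 out, 0.010 fully in. It is an over-centre latch: it resists with about 8 N at the start of the stroke, less and less as it goes, and past half way (0.005) snaps in by itself and stays in.
- stop_twist (a joint): twist of the mushroom head, rad: 0 at rest, growing clockwise seen from above, end stop at 0.9. A light spring returns it to 0. While the head is in, twisting it lifts it on a hidden cam and at about 0.4 to 0.6 rad it springs out; this needs a push of 3 to 5 N on an ear. Twisting while the head is out does nothing.
- reset_box: grey box with the blue reset button, loose on rubber feet, 80 x 80 mm, 45 mm tall, about 0.9 kg. Origin at the centre of its underside, z up.
- reset_top (a point): centre of the top face of the round blue reset button (32 mm diameter, in a black collar 12 mm tall) in the middle of its box; 67 mm above the bench when not pressed. z points up.
- reset (a joint): how far the blue reset button is pressed, m: 0 out, 0.006 fully in (about 5 N); it springs back.
- start_box: the same kind of grey box with the green start button. Origin at the centre of its underside. Not to be pressed, lifted or moved.
- start_top (a point): centre of the top face of the green start button, which must not be pressed; 67 mm above the bench.
- start (a joint): how far the green start button is pressed, m: 0 out, 0.006 fully in.
- jar: bystander: amber glass jar with a steel lid, 70 mm diameter, 95 mm tall, behind the controls. Origin at the centre of its underside.
- bowl: bystander: white bowl, 110 mm across, 50 mm tall, behind the controls. Origin at the centre of its underside.
- sample: bystander: marble sample tile 70 x 70 x 12 mm, behind the controls. Origin at the centre of its underside.
- tin: bystander: blue tin, 64 mm diameter, 60 mm tall, right of the robot. Origin at the centre of its underside.
- mallet: bystander: rubber mallet with a wooden handle lying on the right of the bench. Origin on its underside.
- brush: bystander: brush with a wooden handle lying on the left of the bench. Origin on its underside.
- float: bystander: steel plasterer's float 110 x 240 mm with a wooden grip, 60 mm tall, back left. Origin at the centre of its underside.
Things that resemble listed ones, but are neither listed nor needed, are in the scene too. Of the things shaped like the stop_base, the yellow one is meant.

How it is judged:
By the outcome, as a careful person would: the job done as asked, in the order asked, and still so for the second after the job is handed in, with the robot touching nothing.
It also fails if it takes over 58 s, if anything falls off the work surface, if the arm or the gripper's body presses on something with over 40 N, if the wrist force passes 120 N, or if a joint passes its speed limit or range.

ROBOT

A 7-joint arm with a two-finger parallel gripper is mounted at the origin on the work surface. World frame = base frame: x ahead of the robot, y to its left, z up, the work surface at z = 0. Lengths are in m, angles in rad, forces in N, time in s.
With the tool pointing down it reaches from about 0.4 to 0.85 m from the base axis. Payload 4.4 kg.
Tool frame: the origin (TCP) lies on the mounting face of the last link; the fingertips stand 199 mm ahead of it and the grasp point (between the pads) lies 180 mm ahead of it (tip_reach is the distance from the TCP to the fingertips, in m); y points along the fingers, z is the direction in which the jaws open and shut, and the axes are right-handed (so a half turn about y gives the same grasp; the last joint's range is limited). The gripper opens to 94 mm and grips with 3 to 60 N. Pads are 16 mm wide; open, the fingers measure 119 mm over their backs; the gripper's body (75 mm by 177 mm) begins 78 mm behind the grasp point.
Start: joints at [-1.316, 0.628, 0.038, 1.517, -0.027, 0.996, -0.02], TCP at [0.205, 0.617, 0.405] pointing down, gripper open.
Joint ranges: [-3.06, 3.06], [-0.37, 2.12], [-1.25, 1.32], [0.18, 2.47], [-1.1, 4.24], [0.23, 1.98], [-2.94, 2.94]. Speed limits (rad/s): [2.57, 2.57, 3.14, 3.14, 3.14, 3.14, 3.14].

INTERFACE

Orientations are given as a unit quaternion [w, x, y, z].
In Python, from rig import get_obs, get_image, calibration, close_job, look_for, regions_of, pinpoint, tip_reach gives the robot as it stands.
- The arm moves only by the tool move_arm, never from a script. Its argument "series" is a list of rows, each a list of 6 numbers: the shift along the tool's x, y, z in cm, then the turn, a rotation vector about the tool's x, y, z in degrees. A call has 1 to 20 rows; each row is the pose to reach, as a shift and turn from the pose commanded when the call began, along the tool's axes at that moment; what a row does not reach only later rows make up. A row lasts 1/8 s, in which the tool goes at most 62.5 mm and 10.7 degrees, less where a joint would pass 70% of its speed; a pose out of reach is approached as far as the arm can. A call with a gripper value outside its range is refused whole. "gripper" is the finger opening in cm, from 0 to 9.4, set as the call begins (left out, the last holds). The fingers move at their own pace and stop on an object; "squeeze" is the grip in N (left out, the last holds). Time passes only in rows, so rows that repeat a pose let the fingers close. It gives the time, the measured TCP pose, the force and the opening at its end, in the units of the state.
- get_obs(): the state, without advancing time (a new reading comes with each control period).
- get_image(name): name is "side" or "top"; returns the picture (480x640x3 uint8, red, green, blue); there is no depth.
- calibration(name): a dict with "vfov" (degrees; the focal length in pixels is half the picture's height over the tangent of half this angle, whatever the lens; pixels are square), "cx", "cy" (the principal point, pixels), "k1" (the pictures are not rectified: a ray, as slopes to the right and down, at radius r is drawn at 1 + k1 r^2 times it, then the intrinsics apply), "R" (3x3) and "t" (3): a world point X has camera coordinates R X + t. Camera axes: x right, y down, z forward; pixel columns grow to the right and rows downward; lengths in m; the calibration is good to about 2 mm. A picture is of the moment at which its call begins. calibration takes no time and is no camera call.
- close_job(): hands the job in, once; it reports no verdict.
Trained networks look in the newest picture that a camera, given by its name, has taken for a name from the list of things; names that differ only in an ending like _2 or _b are one class to them, and where a whole thing is asked for, a point or a joint stands for the part that bears it (a point fixed in the world has none). Each returns a list of dicts, best first, with "score" (0 to 1); they miss things now and then, are a little off and sometimes report something else, mostly with a low value. They report only what shows in the picture. A call takes as long as a camera call. They do not tell look-alikes from the thing itself.
- look_for(thing, camera): "box" ([centre column, centre row, width, height] in pixels, round what is visible of it).
- regions_of(thing, camera): "pixels" (480x640 bool, what is visible of it) and "box" ([centre column, centre row, width, height] in pixels, round what is visible of it).
- pinpoint(thing, camera): "point" ([column, row] in pixels: a listed point, or the origin of a listed thing).
The state is a dict: "time": time; "q": joint angles; "joint_velocities": joint speeds; "joint_torque": joint torques, N m; "tcp_pos": TCP position; "ee_rot": TCP orientation; "ft_force": force on the tool from outside, world axes, zero at the start; "ft_torque": the same for the moment, N m; "width": finger opening in m.
Only numpy, scipy, OpenCV 4.12 (cv2) and the standard library are available. Lean on these libraries where they do the work, as an engineer would, in place of code of your own. Each camera call takes 0.05 s, during which the arm holds its last target.

## Working session

There is one attempt and no reset: what is moved stays moved. The work goes in short steps, Python scripts to look and compute and a tool call to move; the robot and the scene stay as the last step left them, time stands still between calls to the robot, and variables do not carry over. Pictures are saved under pics/ and viewed, and the job is handed in when it is done.

Besides the shell and the picture viewer there is one more tool, called after "Call:" as name(argument=value, ...) on one line, values as JSON. move_arm: Moves the arm, as the interface text tells. Its arguments: {"type":"object","properties":{"series":{"type":"array","items":{"type":"array","items":{"type":"number"}}},"gripper":{"type":"number"},"squeeze":{"type":"number"}},"required":["series"]}

```bash
ls; mkdir -p pics; python3 - <<'E'
from rig import *
import cv2,numpy as np
o=get_obs(); print({k:np.round(v,3) for k,v in o.items()})
for n in ("side","top"):
    im=get_image(n); cv2.imwrite(f"pics/{n}0.png",im[:,:,::-1]); c=calibration(n); print(n,c)
    for t in ("stop_top","stop_base","stop_ear_left","stop_ear_right","reset_top","start_top","reset_box","start_box"):
        r=pinpoint(t,n); print(t,[(np.round(d["point"]).tolist(),round(d["score"],2)) for d in r])
E
```

```text
pics
{'time': np.float64(0.0), 'q': array([-1.316,  0.629,  0.038,  1.518, -0.027,  0.996, -0.02 ]), 'joint_velocities': array([ 0.001, -0.001, -0.001, -0.   ,  0.   , -0.001,  0.002]), 'joint_torque': array([-0.0000e+00, -5.4973e+01,  1.1440e+00, -1.8663e+01, -5.2000e-02,
        2.4000e-02,  0.0000e+00]), 'tcp_pos': array([0.205, 0.617, 0.404]), 'ee_rot': array([-0.697,  0.699, -0.113,  0.113]), 'ft_force': array([ 0.313,  0.365, -0.455]), 'ft_torque': array([-0.048, -0.005, -0.001]), 'width': np.float64(0.094)}
side {'vfov': 54.25583407054449, 'cx': 313.9367091880676, 'cy': 244.50476478834733, 'k1': -0.09633498395687347, 'R': array([[ 0.86113875, -0.50808543, -0.0170074 ],
       [-0.35001901, -0.56831053, -0.74465417],
       [ 0.36868245,  0.64720347, -0.66723378]]), 't': array([-0.44477023,  0.23652402,  0.96151174])}
stop_top [([186.0, 219.0], 0.9), ([271.0, 197.0], 0.86)]
stop_base [([272.0, 224.0], 0.92), ([195.0, 248.0], 0.86)]
stop_ear_left [([187.0, 216.0], 0.89), ([271.0, 191.0], 0.5)]
stop_ear_right [([192.0, 235.0], 0.77), ([269.0, 212.0], 0.55), ([427.0, 282.0], 0.27)
[... 183 characters left out ...]
142338507279, 'cx': 320.3785044627987, 'cy': 238.3654202812643, 'k1': -0.057105125033527694, 'R': array([[ 0.00640804, -0.99982212, -0.01773865],
       [-0.99314199, -0.00429235, -0.11683567],
       [ 0.11673874,  0.01836569, -0.99299283]]), 't': array([-0.0182671 ,  0.53032968,  1.4492092 ])}
stop_top [([226.0, 240.0], 0.91), ([220.0, 340.0], 0.8)]
stop_base [([228.0, 334.0], 0.94), ([233.0, 243.0], 0.75)]
stop_ear_left [([214.0, 234.0], 0.7), ([202.0, 333.0], 0.58)]
stop_ear_right [([244.0, 252.0], 0.92), ([241.0, 341.0], 0.67)]
reset_top [([246.0, 253.0], 0.74), ([415.0, 241.0], 0.65)]
start_top [([309.0, 249.0], 0.7)]
reset_box [([415.0, 242.0], 0.7)]
start_box [([310.0, 252.0], 0.66)]
```

View pics/side0.png

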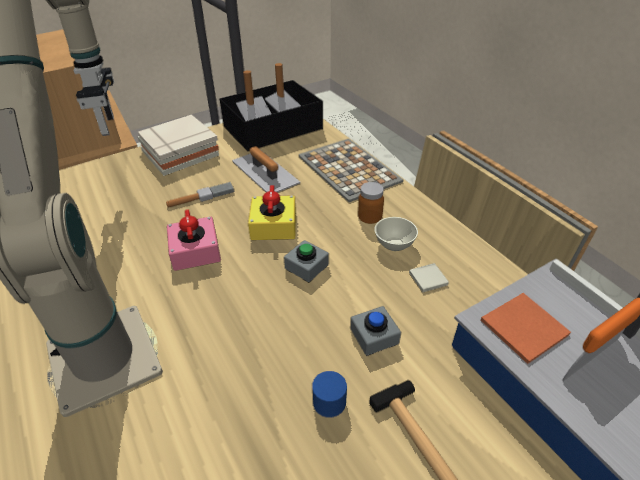

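View pics/top0.png

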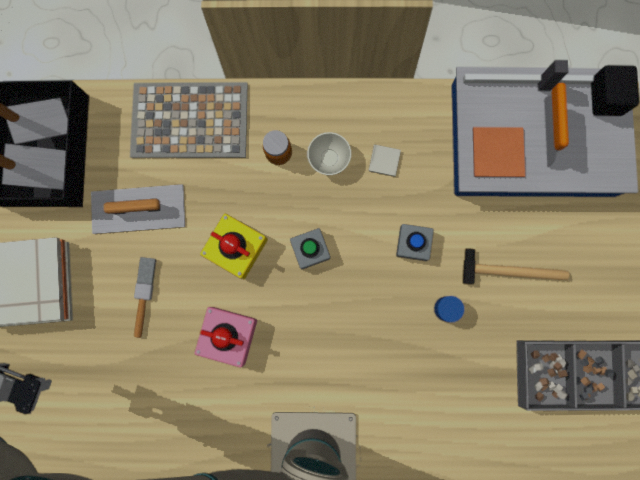

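The side view shows the yellow housing at (272,222) and the pink look-alike at (193,245). It also shows the green start button at (306,250) and the blue reset at (376,322). In the top view the yellow stop is at (232,245), pink at (225,337), green at (310,248) and blue at (416,241). The blue tin at (449,309) could pass for the reset. I choose the yellow stop and the blue button in a black collar.

```bash
cat > h.py <<'E'
import numpy as np, cv2
from rig import *
from scipy.optimize import least_squares
def K(c):
    f=240/np.tan(np.radians(c["vfov"]/2)); return f
def proj(X,n):
    c=calibration(n); p=np.array(c["R"])@np.array(X)+c["t"]; s=p[:2]/p[2]; s=s*(1+c["k1"]*(s@s)); return s*K(c)+[c["cx"],c["cy"]]
def tri(pts):  # dict cam->pix
    r=least_squares(lambda X:np.concatenate([proj(X,n)-p for n,p in pts.items()]),[.6,.1,.08]); return r.x,np.abs(r.fun).max()
def atz(p,n,z):
    return np.r_[least_squares(lambda X:proj([X[0],X[1],z],n)-p,[.6,.1]).x,z]
E
python3 - <<'E'
from h import *
ims={n:get_image(n) for n in("side","top")}
boxes={"side":dict(stop=(272,205,45),start=(306,250,25),reset=(376,322,25)),"top":dict(stop=(232,245,45),start=(310,248,25),reset=(416,241,25))}
tiles=[]
res={}
for n,b in boxes.items():
    hsv=cv2.cvtColor(ims[n],cv2.COLOR_RGB2HSV)
    H,S,V=[hsv[:,:,i].astype(int) for i in range(3)]
    for k,(x,y,w) in b.items():
        m={"stop":((H<6)|(H>172))&(S>150)&(V>60),"start":(abs(H-65)<20)&(S>120)&(V>40),"reset":(abs(H-112)<14)&(S>150)&(V>60)}[k]
        mm=np.zeros_like(m);mm[y-w:y+w,x-w:x+w]=m[y-w:y+w,x-w:x+w]
        ys,xs=np.nonzero(mm); res[n,k]=(xs.mean(),ys.mean());print(n,k,len(xs),xs.mean().round(1),ys.mean().round(1),xs.min(),xs.max(),ys.min(),ys.max())
        if k=="stop":
            C=np.cov(np.c_[xs,ys].T);print(np.linalg.eigh(C))
        tiles.append(cv2.resize(ims[n][y-w:y+w,x-w:x+w],(260,260),interpolation=cv2.INTER_CUBIC))
for k in("stop","start","reset"): print(k,tri({n:np.array(res[n,k]) for n in ims}))
for k,z in(("start",.067),("reset",.067)): print(k,atz(np.array(res["top",k]),"top",z),atz(np.array(res["side",k]),"side",z))
cv2.imwrite("pics/crop.png",np.vstack([np.hstack(tiles[:3]),np.hstack(tiles[3:])])[:,:,::-1])
E
```

```text
side stop 252 270.8 198.8 263 279 185 212
EighResult(eigenvalues=array([15.36741533, 36.79496689]), eigenvectors=array([[-0.99352445, -0.11361849],
       [-0.11361849,  0.99352445]]))
side start 122 305.7 249.1 299 312 244 254
side reset 182 375.9 318.8 369 383 312 326
top stop 395 230.1 243.9 211 248 232 255
EighResult(eigenvalues=array([22.53345253, 73.62525723]), eigenvectors=array([[ 0.49730623, -0.86757508],
       [-0.86757508, -0.49730623]]))
top start 154 309.3 246.8 303 316 240 253
top reset 160 416.4 240.5 410 423 234 247
stop (array([0.50772636, 0.19896413, 0.08765235]), np.float64(0.9184951597788995))
start (array([0.50450542, 0.01173823, 0.05725685]), np.float64(0.9525535616083403))
reset (array([ 0.52106886, -0.24706137,  0.05724093]), np.float64(0.8446465992609262))
start [0.50566372 0.01041095 0.067     ] [0.49727102 0.0031136  0.067     ]
reset [ 0.52201153 -0.24684659  0.067     ] [ 0.51417978 -0.2525015   0.067     ]
```

View pics/crop.png

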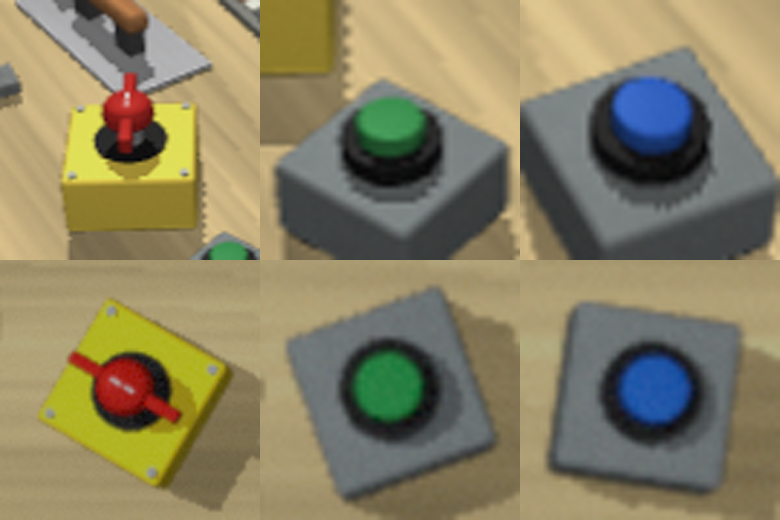

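```bash
cat >> h.py <<'E'
from scipy.spatial.transform import Rotation as Ro
def tool(o=None):
    o=o or get_obs(); w=o["ee_rot"]; R=Ro.from_quat([w[1],w[2],w[3],w[0]]).as_matrix(); return np.array(o["tcp_pos"]),R
def shift(tip,o=None): # tool-frame shift cm to bring tip to world point
    p,R=tool(o); return (R.T@(np.array(tip)-(p+R[:,1]*tip_reach()))*100).round(2)
E
python3 - <<'E'
from h import *
print(tip_reach if not callable(tip_reach) else tip_reach())
p,R=tool(); print(R.round(3))
print("centre cap",atz([230.2,243.8],"top",.1),"housing",atz([232.5,245.8],"top",.06))
E
```

```text
0.1992
[[ 0.949 -0.     0.315]
 [-0.315  0.     0.949]
 [-0.    -1.     0.   ]]
centre cap [0.5084721  0.19597906 0.1       ] housing [0.50792782 0.19706809 0.06      ]
```

```bash
python3 - <<'E'
from h import *
im=get_image("top");hsv=cv2.cvtColor(im,cv2.COLOR_RGB2HSV)
H,S,V=[hsv[:,:,i].astype(int) for i in range(3)]
m=(((H<6)|(H>172))&(S>130)&(V>60)).astype(np.uint8); m[:200]=0;m[290:]=0;m[:,:190]=0;m[:,280:]=0
# fit stop model silhouette (cap + ears) to mask: centre, yaw
def poly(P,z):
    return np.array([proj([a,b,z],"top") for a,b in P])
def sil(c,yaw,S=8):
    out=np.zeros((100*S,100*S),np.uint8)
    def draw(pts): cv2.fillConvexPoly(out,cv2.convexHull(((pts-[190,195]+.5)*S).astype(np.int32)),1)
    t=np.linspace(0,6.28,40); 
    draw(np.vstack([poly(c+.024*np.c_[np.cos(t),np.sin(t)],z) for z in(.082,.106)]))
    e=np.array([-np.sin(yaw),np.cos(yaw)]);n=np.array([e[1],-e[0]])
    draw(np.vstack([poly([c+a*.052*e+b*.006*n for a in(-1,1) for b in(-1,1)],z) for z in(.084,.1)]))
    return cv2.resize(out.astype(np.float32),(100,100),interpolation=cv2.INTER_AREA)
T=m[195:295,190:290].astype(np.float32)
from scipy.optimize import minimize
f=lambda x:float(((sil(np.array(x[:2]),x[2])-T)**2).sum())
r=minimize(f,[.507,.199,-.52],method="Nelder-Mead",options=dict(initial_simplex=[[.507,.199,-.52],[.513,.199,-.52],[.507,.205,-.52],[.507,.199,-.4]]))
print(r.x,r.fun,T.sum())
E
```

```text
Traceback (most recent call last):
  File "h.py", line 7, in proj
    c=calibration(n); p=np.array(c["R"])@np.array(X)+c["t"]; s=p[:2]/p[2]; s=s*(1+c["k1"]*(s@s)); return s*K(c)+[c["cx"],c["cy"]]
ValueError: time passes only in moves, steps and waits
```

```bash
sed -i '1a import functools' h.py; sed -i 's/^from scipy.optimize/calibration=functools.cache(calibration)\nfrom scipy.optimize/' h.py; sed -i 's/^import functools$//; s/^import numpy as np, cv2/import numpy as np, cv2, functools/' h.py
python3 - <<'E'
from h import *
print(shift([.508,.1965,.135]), get_obs()["time"])
E
```

```text
Traceback (most recent call last):
  File "h.py", line 18, in shift
    p,R=tool(o); return (R.T@(np.array(tip)-(p+R[:,1]*tip_reach()))*100).round(2)
                                                      ~~~~~~~~~^^
TypeError: 'float' object is not callable
```

```bash
sed -i 's/tip_reach()/tip_reach/' h.py
python3 - <<'E'
from h import *
print(shift([.508,.1965,.135]), get_obs()["time"])
E
```

```text
[ 42.02   7.05 -30.33] 1.05
```

Call:
move_arm(series=[[5,0,-3.5,0,0,0],[9.5,0,-7,0,0,0],[14,0,-10,0,2,0],[18.5,0,-13.5,0,4,0],[23,0,-16.5,0,6,0],[27.5,0,-20,0,8,0],[32,0,-23,0,10,0],[36.5,0,-26.5,0,11.4,0],[40,0,-29,0,11.4,0],[42,0,-30.3,0,11.4,0],[42,3.5,-30.3,0,11.4,0],[42,7,-30.3,0,11.4,0],[42,7,-30.3,0,11.4,0],[42,7,-30.3,0,11.4,0]], gripper=0, squeeze=5)

```text
time: 2.8
tcp_pos: [0.5084, 0.1971, 0.3357]
ee_rot: [0.684, -0.683, 0.181, -0.182]
ft_force: [0.4, -0.3, 0.2]
width: 0.0006
```

```bash
python3 - <<'E'
from h import *
o=get_obs();p,R=tool(o); print(o["time"],p+R[:,1]*tip_reach,R.round(3),o["ft_force"],o["width"],shift([.508,.1965,.106],o))
ims=[get_image("top")[170:320,160:310],get_image("side")[100:280,180:360]]
cv2.imwrite("pics/over.png",np.hstack([cv2.resize(i,(390,390),interpolation=cv2.INTER_CUBIC) for i in ims])[:,:,::-1])
E
```

```text
2.8 [0.50871764 0.19723488 0.13647951] [[ 0.868  0.001  0.497]
 [-0.497  0.001  0.868]
 [ 0.001 -1.     0.001]] [ 0.381267   -0.26615588  0.17734821] 0.0005682696815665399 [-0.03  3.05 -0.1 ]
```

View pics/over.png

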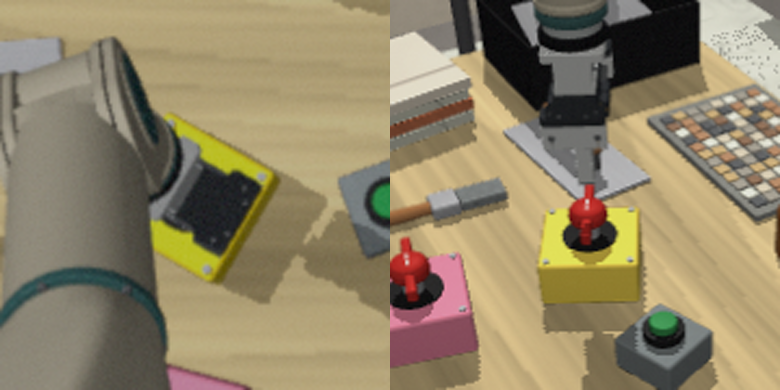

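The closed tip stands centred over the yellow stop (cap at about (590,210) in the crop), so I press in small steps.

Call:
move_arm(series=[[0,1.5,0,0,0,0],[0,2.5,0,0,0,0],[0,2.8,0,0,0,0],[0,3.0,0,0,0,0],[0,3.1,0,0,0,0],[0,3.2,0,0,0,0],[0,3.3,0,0,0,0],[0,3.3,0,0,0,0],[0,3.3,0,0,0,0]])

```text
time: 4.03
tcp_pos: [0.508, 0.1969, 0.3015]
ee_rot: [-0.683, 0.683, -0.182, 0.182]
ft_force: [0.6, 0.2, 0.4]
width: 0.0005
```

Call:
move_arm(series=[[0,0.1,0,0,0,0],[0,0.2,0,0,0,0],[0,0.3,0,0,0,0],[0,0.4,0,0,0,0],[0,0.5,0,0,0,0],[0,0.5,0,0,0,0],[0,0.5,0,0,0,0]])

```text
time: 4.9
tcp_pos: [0.508, 0.1969, 0.2967]
ee_rot: [0.683, -0.683, 0.182, -0.182]
ft_force: [1.1, 0.6, 0.9]
width: 0.0005
```

Call:
move_arm(series=[[0,-1.5,0,0,0,0],[0,-4,0,0,0,0],[0,-4,0,0,0,0]])

```text
time: 5.28
tcp_pos: [0.5088, 0.1971, 0.339]
ee_rot: [0.684, -0.682, 0.18, -0.183]
ft_force: [0.1, -0.0, -0.0]
width: 0.0005
```

```bash
python3 - <<'E'
from h import *
o=get_obs();print(o["time"],o["ft_force"])
a=get_image("side");b=cv2.imread("pics/side0.png")[:,:,::-1]
ims=[i[170:250,230:310] for i in(b,a)]
cv2.imwrite("pics/pressed.png",np.hstack([cv2.resize(i,(390,390),interpolation=cv2.INTER_CUBIC) for i in ims])[:,:,::-1])
E
```

```text
5.275 [ 0.11093348 -0.04556114 -0.00512878]
```

View pics/pressed.png

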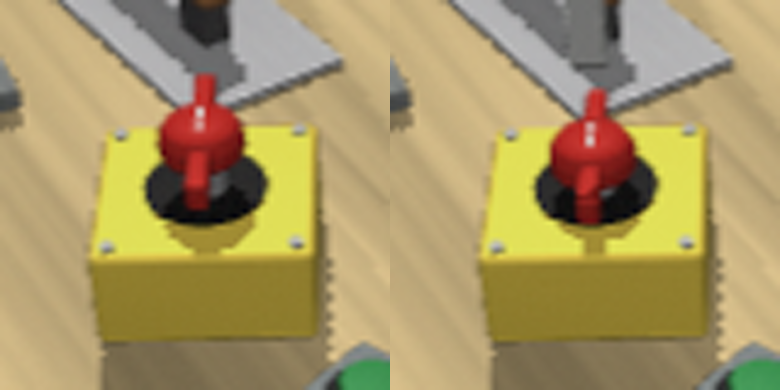

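The head now sits about 3 px lower than before (zoomed cap at (592,150) against (200,138) in its own half), so it is latched in. Next I go beside the near ear (stop_ear_right).

```bash
python3 - <<'E'
from h import *
p,R=tool(); print(p+R[:,1]*tip_reach)
c=np.array([.508,.1967]);e=np.array([.497,.868]);n=np.array([.868,-.497])
for s in(2.6,): print(shift(np.r_[c-.043*e+.026*n,.070]))
E
```

```text
[0.50871932 0.19723686 0.13864401]
[ 2.55  6.86 -4.4 ]
```

Call:
move_arm(series=[[1.3,0,-2.2,0,0,0],[2.6,0,-4.35,0,0,0],[2.6,2,-4.35,0,0,0],[2.6,4,-4.35,0,0,0],[2.6,6,-4.35,0,0,0],[2.6,6.8,-4.35,0,0,0],[2.6,6.8,-4.35,0,0,0],[2.6,6.8,-4.35,0,0,0]])

```text
time: 6.32
tcp_pos: [0.5091, 0.1463, 0.2691]
ee_rot: [0.684, -0.683, 0.181, -0.182]
ft_force: [0.3, -0.6, -0.6]
width: 0.0009
```

```bash
python3 - <<'E'
from h import *
o=get_obs();p,R=tool(o);t=p+R[:,1]*tip_reach;print(o["time"],o["ft_force"],t)
c=np.array([.508,.1967]);e=np.array([.497,.868]);n=np.array([.868,-.497]);print((t[:2]-c)@e,(t[:2]-c)@n)
a=get_image("side");b=get_image("top")
ims=[a[150:250,220:320],b[190:290,190:290]]
cv2.imwrite("pics/ear.png",np.hstack([cv2.resize(i,(390,390),interpolation=cv2.INTER_CUBIC) for i in ims])[:,:,::-1])
# arc plan
th0=0; 
r=.043; g=.0145
for th in (0,.1,.2,.3,.4,.5,.6,.65):
    ee=np.cos(th)*(-e)+np.sin(th)*(-n); nn=np.array([-ee[1],ee[0]])
    P=c+r*ee+g*nn
    # pick side: nn must be opposite motion
    print(th,round(np.degrees(th),1),shift(np.r_[P,t[2]],o), nn@n)
E
```

```text
6.325 [ 0.2671461  -0.60680708 -0.60003211] [0.50930426 0.14634237 0.06994781]
-0.043062207702474244 0.026159844216021768
0 0.0 [-1.17 -0.    0.  ] 1.000433
0.1 5.7 [-1.6  -0.   -0.12] 0.9954350020815913
0.2 11.5 [-2.05 -0.   -0.2 ] 0.9804909466694469
0.3 17.2 [-2.5  -0.   -0.23] 0.9557501498253973
0.4 22.9 [-2.95 -0.   -0.22] 0.9214598134132883
0.5 28.6 [-3.4  -0.   -0.16] 0.8779625551396713
0.6 34.4 [-3.85 -0.   -0.06] 0.8256929852309342
0.65 37.2 [-4.06 -0.    0.  ] 0.7964285028338276
```

View pics/ear.png

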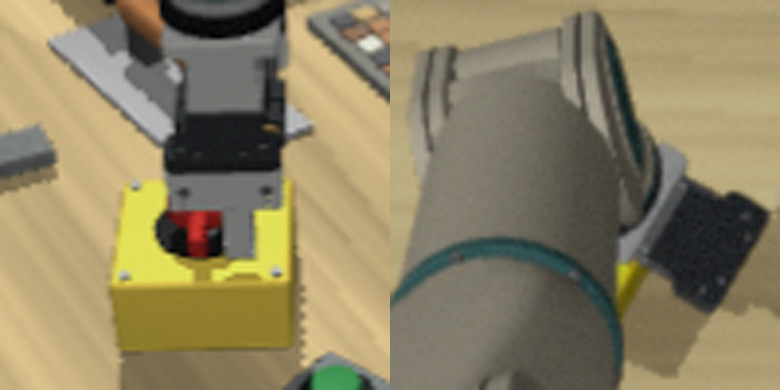

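The finger stands beside the near ear with a gap. I raise it 5 mm for head-room under the gripper, then sweep along the arc clockwise.

Call:
move_arm(series=[[0,-0.5,0,0,0,0],[-0.6,-0.5,0,0,0,0],[-1.0,-0.5,0,0,0,0],[-1.2,-0.5,0,0,0,0],[-1.4,-0.5,-0.06,0,2.9,0],[-1.6,-0.5,-0.12,0,5.7,0],[-1.8,-0.5,-0.16,0,8.6,0],[-2.05,-0.5,-0.2,0,11.5,0],[-2.25,-0.5,-0.22,0,14.3,0],[-2.5,-0.5,-0.23,0,17.2,0],[-2.5,-0.5,-0.23,0,17.2,0]])

```text
time: 7.8
tcp_pos: [0.4862, 0.1562, 0.2738]
ee_rot: [-0.648, 0.648, -0.282, 0.283]
ft_force: [2.5, -3.9, 2.1]
width: 0.0002
```

```bash
python3 - <<'E'
from h import *
o=get_obs();p,R=tool(o);t=p+R[:,1]*tip_reach;print(o["time"],o["ft_force"],o["ft_torque"],t)
c=np.array([.508,.1967]);e=np.array([.497,.868]);n=np.array([.868,-.497]);print((t[:2]-c)@e,(t[:2]-c)@n)
a=get_image("side")
cv2.imwrite("pics/tw1.png",cv2.resize(a[160:240,230:310],(480,480),interpolation=cv2.INTER_CUBIC)[:,:,::-1])
r=.043; g=.0145
for th in (.3,.4,.5,.6,.65,.7):
    ee=np.cos(th)*(-e)+np.sin(th)*(-n); nn=np.array([-ee[1],ee[0]])
    print(th,round(np.degrees(th-.3),1),shift(np.r_[c+r*ee+g*nn,t[2]],o))
E
```

```text
7.8 [ 2.48716696 -3.8713784   2.07751216] [-0.83660688 -0.59059266  0.06492094] [0.4862859  0.15598825 0.07459967]
-0.04612970384569466 0.0013858991648101429
0.3 0.0 [-0.05 -0.    0.06]
0.4 5.7 [-0.48 -0.   -0.06]
0.5 11.5 [-0.93 -0.   -0.14]
0.6 17.2 [-1.38 -0.   -0.17]
0.65 20.1 [-1.61 -0.   -0.18]
0.7 22.9 [-1.83 -0.   -0.16]
```

View pics/tw1.png

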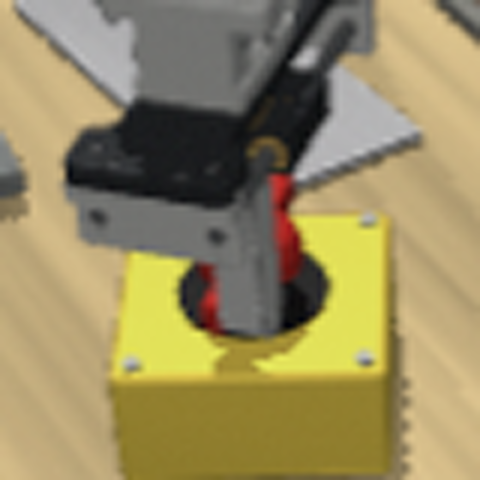

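The finger pushes the ear with about 4.6 N and the head is turning. I continue the arc.

Call:
move_arm(series=[[-0.2,0,-0.06,0,2.9,0],[-0.43,0,-0.12,0,5.7,0],[-0.65,0,-0.16,0,8.6,0],[-0.88,0,-0.2,0,11.5,0],[-1.1,0,-0.22,0,14.3,0],[-1.33,0,-0.23,0,17.2,0],[-1.45,0,-0.24,0,18.6,0],[-1.45,0,-0.24,0,18.6,0]])

```text
time: 8.85
tcp_pos: [0.4739, 0.1664, 0.2735]
ee_rot: [-0.595, 0.595, -0.383, 0.382]
ft_force: [0.7, -0.6, 0.8]
width: 0.0007
```

```bash
python3 - <<'E'
from h import *
o=get_obs();p,R=tool(o);t=p+R[:,1]*tip_reach;print(o["time"],o["ft_force"],o["ft_torque"],t)
a=get_image("side")
cv2.imwrite("pics/tw2.png",cv2.resize(a[160:240,230:310],(480,480),interpolation=cv2.INTER_CUBIC)[:,:,::-1])
E
```

```text
8.85 [ 0.67066806 -0.62876489  0.7755121 ] [-0.24804244 -0.05581321  0.01065298] [0.47362584 0.16657036 0.07429322]
```

View pics/tw2.png

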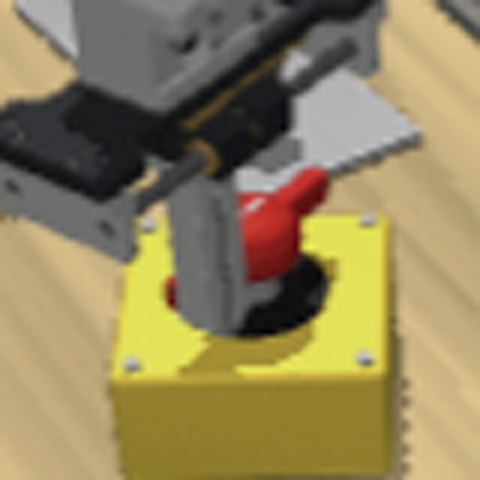

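The force dropped to about 1 N and the head looks raised, so it has sprung out. I back off along the same arc, letting the head return.

```bash
python3 - <<'E'
from h import *
o=get_obs();p,R=tool(o);t=p+R[:,1]*tip_reach
c=np.array([.508,.1967]);e=np.array([.497,.868]);n=np.array([.868,-.497])
r=.044
for th,g in ((.5,.018),(.4,.018),(.3,.018),(.2,.018),(.1,.018),(0,.018),(0,.03)):
    ee=np.cos(th)*(-e)+np.sin(th)*(-n); nn=np.array([-ee[1],ee[0]])
    print(th,round(np.degrees(th-.625),1),shift(np.r_[c+r*ee+g*nn,t[2]],o))
E
```

```text
0.5 -7.2 [ 1.01 -0.    0.24]
0.4 -12.9 [ 1.41 -0.    0.49]
0.3 -18.6 [ 1.78 -0.    0.78]
0.2 -24.4 [ 2.13 -0.    1.11]
0.1 -30.1 [ 2.44 -0.    1.47]
0 -35.8 [ 2.71 -0.01  1.86]
0 -35.8 [ 3.68 -0.01  2.56]
```

Call:
move_arm(series=[[0.5,0,0.12,0,-4,0],[1.0,0,0.24,0,-7,0],[1.4,0,0.49,0,-13,0],[1.8,0,0.78,0,-18.6,0],[2.1,0,1.1,0,-24.4,0],[2.45,0,1.45,0,-30,0],[2.7,0,1.85,0,-35.8,0],[3.7,0,2.55,0,-35.8,0],[3.7,-4,2.55,0,-35.8,0],[3.7,-9,2.55,0,-35.8,0],[3.7,-11,2.55,0,-35.8,0],[3.7,-11,2.55,0,-35.8,0]])

```text
time: 10.4
tcp_pos: [0.5135, 0.1426, 0.385]
ee_rot: [0.684, -0.682, 0.181, -0.183]
ft_force: [0.7, 0.2, -0.1]
width: 0.0003
```

```bash
python3 - <<'E'
from h import *
o=get_obs();print(o["time"],o["ft_force"])
a=get_image("side");b=cv2.imread("pics/side0.png")[:,:,::-1]
ims=[i[170:250,230:310] for i in(b,a)]
cv2.imwrite("pics/released.png",np.hstack([cv2.resize(i,(390,390),interpolation=cv2.INTER_CUBIC) for i in ims])[:,:,::-1])
print(shift([.522,-.2468,.1],o), (tool(o)[0]).round(4))
E
```

```text
10.4 [ 0.65365495  0.24210263 -0.13075965]
[ 20.07   8.52 -33.43] [0.5135 0.1426 0.385 ]
```

View pics/released.png

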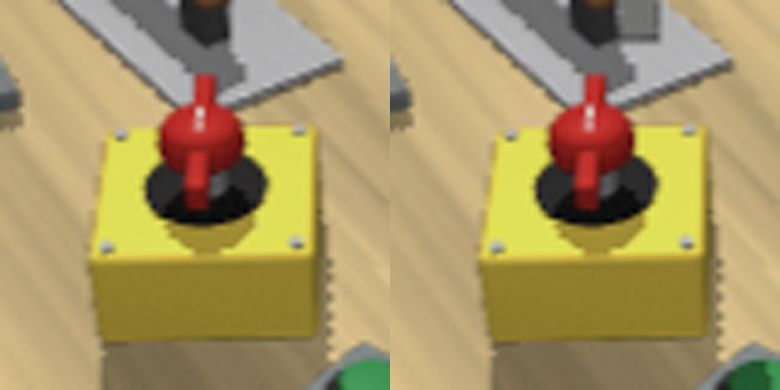

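The released head (right, cap at (592,138)) matches the starting picture, so it is out and untwisted. Next is the blue reset, passing high over the rest.

Call:
move_arm(series=[[2.5,0,-4.2,0,0,0],[5,0,-8.4,0,0,0],[7.5,0,-12.6,0,0,0],[10,0,-16.7,0,0,0],[12.5,0,-20.9,0,0,0],[15,0,-25,0,0,0],[17.5,0,-29.2,0,0,0],[19.3,0,-32,0,0,0],[20.1,0,-33.4,0,0,0],[20.1,4,-33.4,0,0,0],[20.1,8.5,-33.4,0,0,0],[20.1,8.5,-33.4,0,0,0],[20.1,8.5,-33.4,0,0,0]])

```text
time: 12.08
tcp_pos: [0.5221, -0.2469, 0.2994]
ee_rot: [0.684, -0.683, 0.181, -0.182]
ft_force: [0.7, 0.1, 0.3]
width: 0.0004
```

```bash
python3 - <<'E'
from h import *
o=get_obs();p,R=tool(o);print(o["time"],o["ft_force"],p+R[:,1]*tip_reach,shift([.522,-.2468,.067],o))
a=get_image("side");b=get_image("top")
ims=[a[260:360,320:420],b[190:290,370:470]]
cv2.imwrite("pics/reset.png",np.hstack([cv2.resize(i,(390,390),interpolation=cv2.INTER_CUBIC) for i in ims])[:,:,::-1])
E
```

```text
12.075 [0.65233234 0.06944528 0.28641128] [ 0.52219112 -0.24683682  0.10017356] [-0.02  3.32 -0.01]
```

View pics/reset.png

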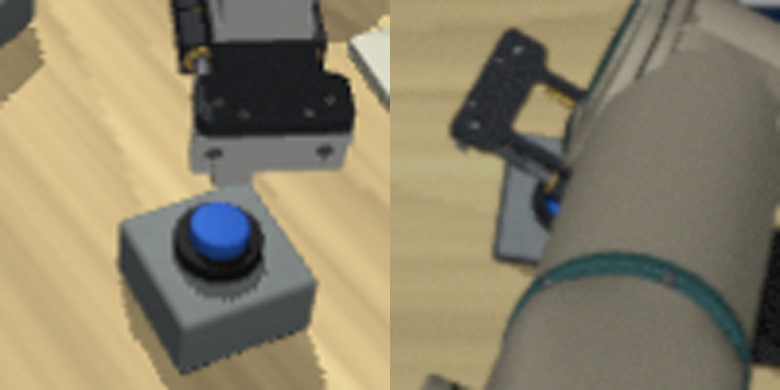

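The tip is over the blue button (zoomed top at (220,225)). I press in steps.

Call:
move_arm(series=[[0,1.5,0,0,0,0],[0,2.6,0,0,0,0],[0,3.1,0,0,0,0],[0,3.3,0,0,0,0],[0,3.5,0,0,0,0],[0,3.65,0,0,0,0],[0,3.8,0,0,0,0],[0,3.8,0,0,0,0],[0,3.8,0,0,0,0]])

```text
time: 13.3
tcp_pos: [0.5212, -0.2471, 0.2607]
ee_rot: [0.683, -0.683, 0.182, -0.181]
ft_force: [-3.3, 1.3, 4.7]
width: 0.0003
```

Call:
move_arm(series=[[0,0.1,0,0,0,0],[0,0.15,0,0,0,0],[0,0.15,0,0,0,0],[0,0.15,0,0,0,0]])

```text
time: 13.8
tcp_pos: [0.5213, -0.2472, 0.2603]
ee_rot: [0.683, -0.683, 0.182, -0.182]
ft_force: [-5.2, 3.1, 14.3]
width: 0.0003
```

The force rose from 5 N to 14 N over 0.4 mm at tip height 61 mm, so the button is bottomed. I lift off.

Call:
move_arm(series=[[0,-0.3,0,0,0,0],[0,-0.8,0,0,0,0],[0,-2,0,0,0,0],[0,-6,0,0,0,0],[0,-11,0,0,0,0],[0,-15,0,0,0,0],[0,-18,0,0,0,0],[-6,-18,0,0,0,0],[-9,-18,0,0,0,0],[-9,-18,0,0,0,0],[-9,-18,0,0,0,0]])

```text
time: 15.18
tcp_pos: [0.4446, -0.2031, 0.4398]
ee_rot: [-0.683, 0.684, -0.181, 0.183]
ft_force: [0.1, 0.1, -0.0]
width: 0.0005
```

```bash
python3 - <<'E'
from h import *
o=get_obs();print(o["time"],o["ft_force"],o["tcp_pos"])
a=get_image("side");b=cv2.imread("pics/side0.png")[:,:,::-1]
W=[(320,270),(230,165),(265,215)]
ims=[np.hstack([cv2.resize(i[y:y+90,x:x+90],(260,260),interpolation=cv2.INTER_CUBIC) for x,y in W]) for i in(b,a)]
cv2.imwrite("pics/final.png",np.vstack(ims)[:,:,::-1])
cv2.imwrite("pics/finalside.png",a[:,:,::-1])
E
```

```text
15.175 [ 0.11982596  0.11132027 -0.02736754] [ 0.44455429 -0.20311684  0.43984996]
```

View pics/final.png

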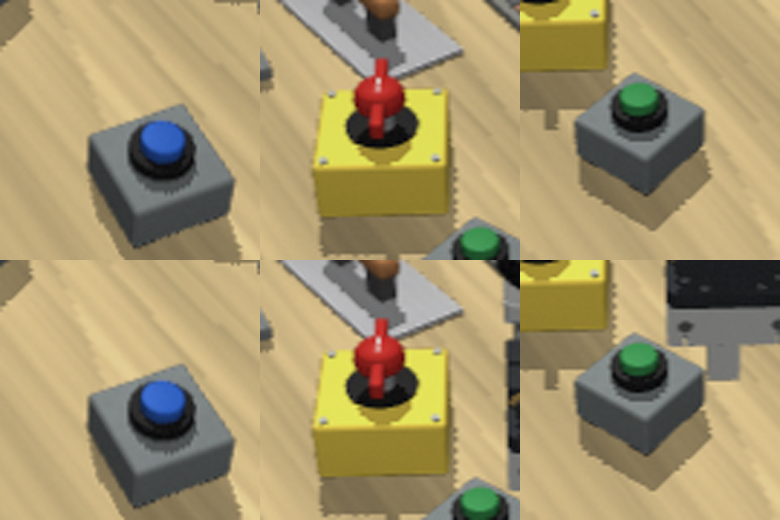

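View pics/finalside.png

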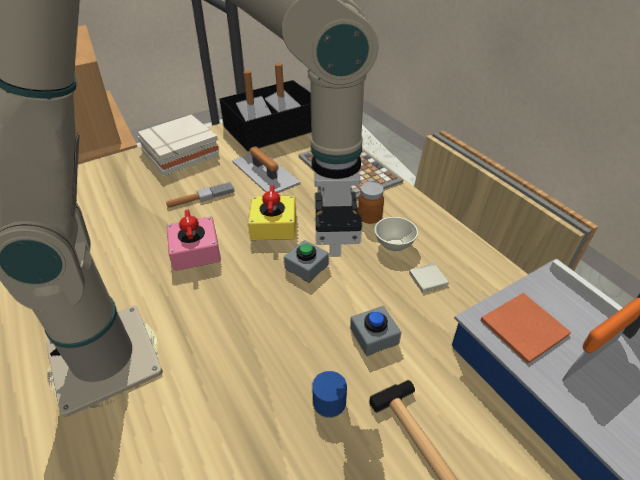

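The last pictures match the first: the blue button is up at (376,321), the stop is out at (271,200), and the boxes and bystanders have not moved. The arm is clear, so I hand in.

```bash
python3 -c "
from rig import close_job
print(close_job())"
```

```text
the job is handed in; nothing more can be done
None
```

The stop check is done and handed in at about 15 s of the 58 s allowed. With the closed fingertips I did these in order:

1. **Stop pressed:** I pushed the red mushroom on the yellow housing in, and the picture showed it latched, about 3 px lower.
2. **Stop released:** I pushed its near ear clockwise with about 5 N until the force dropped. The head sprang out and returned to rest.
3. **Reset pressed:** I pressed the blue button until it bottomed, where the measured force rose to about 14 N downward and 6 N sideways, then let it come back up.

**Last checks:** The final side picture matches the first one. The stop is out and untwisted, the reset is up, and the start button was never touched. The boxes and bystanders show no movement, and the arm is clear with about 0 N on the wrist.

**Disagreements:**
- **Button positions:** The side camera put the two buttons up to 1 cm away from where the top camera did. Its colour patch included the buttons' flanks, so I went by the top view, and the contacts fitted it.
- **Stop force:** While pressing the stop I read only about 1 N at the rows where I stopped, because the 8 N peak fell between readings.

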